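# Get the boxed-in red truck out for packing

### The arm

A 6-joint arm with a two-finger parallel gripper is mounted at the origin on the work surface. World frame = base frame: x ahead of the robot, y to its left, z up, the work surface at z = 0. Lengths are in m, angles in degrees, forces in N, time in s.
With the tool pointing down it reaches from about 0.4 to 0.825 m from the base axis. Payload 7 kg.
Tool frame: the origin (TCP) lies between the finger pads; the fingertips stand 22 mm ahead of it and the grasp point (between the pads) lies 3 mm ahead of it; z points along the fingers, y is the direction in which the jaws open and shut (so a half turn about z gives the same grasp; the last joint's range is limited). The gripper opens to 88 mm and grips with 3 to 60 N. Pads are 19 mm wide; open, the fingers measure 130 mm over their backs; the gripper's body (78 mm by 193 mm) begins 47 mm behind the grasp point.
Start: joints at [-54.368, 20.546, 0.682, 0, -70.136, -16.507], TCP at [0.221, -0.638, 0.249] pointing down, gripper open.
Joint ranges: [-176.03, 176.03], [-82.01, 121.73], [-58.28, 71.71], [-173.87, 95.51], [-174.79, -0.11], [-173.66, 173.66]. Speed limits (degrees/s): [136.94, 136.94, 172.46, 180, 180, 180].

### API

Orientations are given as [roll, pitch, yaw] about the fixed x, y, z axes, in that order (R = Rz(yaw) Ry(pitch) Rx(roll)).
In Python, from plant import telemetry, cams, r gives the robot as it stands.
- The arm moves only by the tool carry_out, never from a script. Its argument "commands" is one flat list of numbers, 5 for each row, row after row: the shift along the world's x, y, z as a fraction of full scale, then the turn about the world's z as a fraction of full scale, then the gripper's target within -1 to 1 (shut at 1, half-way at 0, fully open at -1). In form: [x, y, z, turn, claw, x, y, z, turn, claw, ...]. A call has 1 to 8 rows; each row shifts and turns the commanded pose from where the row before left it; what a row does not reach is not made up. Full scale, the value 1, is 0.04 m for a shift and 4 degrees for a turn. A row lasts 1/10 s, in which the tool goes at most 50 mm and 8.59 degrees, less where a joint would pass 70% of its speed; a pose out of reach is approached as far as the arm can. A call with a number of a shift or a turn outside -1 to 1 is refused whole. A call with a gripper value outside its range is refused whole. The fingers move at their own pace and stop on an object; "grip_force" is the grip in N (left out, the last holds). Time passes only in rows, so rows that do not move let the fingers close. It gives the time, the measured TCP pose, the force and the opening at its end, in the units of the state.
- telemetry.get_state(): the state, without advancing time (a new reading comes with each control period).
- cams.capture(name): name is "side" or "top" or "wrist"; returns a dict with "frame" (400x640x3 uint8, red, green, blue), "camera_matrix" (3x3 intrinsics, pixels), "camera_from_world" (4x4, takes a point from world to camera coordinates); the wrist camera has in their place "mount" (4x4, takes a point from camera to tool coordinates, whose origin is the TCP and whose axes are the flange's). Camera axes: x right, y down, z forward; pixel columns grow to the right and rows downward; lengths in m; the calibration is good to about 2 mm. A picture is of the moment at which its call begins: read the wrist's pose just before it. There is no depth.
- r.close_job(): hands the job in, once; it reports no verdict.
The state is a dict: "time_s": time; "joints": joint angles; "qd": joint speeds; "joint_torque": joint torques, N m; "tcp_pos": TCP position; "eef_rot": TCP orientation; "contact_force": force on the tool from outside, world axes, zero at the start; "moment": the same for the moment, N m; "gripper_width": finger opening in m.
Only numpy, scipy, OpenCV 4.12 (cv2) and the standard library are available. Lean on these libraries where they do the work, as an engineer would, in place of code of your own. Each camera call takes 0.05 s, during which the arm holds its last target. There are 200 camera calls.

### The job

The red toy truck is boxed in on the parking board. Move the yellow and the green truck out of the way onto the black rubber mat, leaving the red one where it is, then stand the red truck down inside the white-rimmed packing tray, and only then park the yellow and green trucks again, each in the middle of and in line with the pad of its own colour (cab at either end). Set every truck down on its wheels without dropping or tipping it, and leave the paint jar, glue bottle and screwdriver alone.

Things in the scene. Friction and masses are not known exactly. Their poses are not given: they have to be found in the camera images.
- truck_red_mid (a point): Centre of the red toy tipper truck, 33 mm above the ground it stands on. 100 mm long (x axis, cab at +x), 46 wide (y), 66 high (z up). Grip it here across its width: flat bed walls, 22 to 56 mm above the ground. Wheels do not turn; 110 to 210 g. Starts on the bare board (12 mm thick), between the other two, only about 10 mm from each: no room for fingers.
- truck_yellow_mid (a point): Centre of the yellow toy tipper truck, 33 mm above the ground it stands on. 100 mm long (x axis, cab at +x), 46 wide (y), 66 high (z up). Grip it here across its width: flat bed walls, 22 to 56 mm above the ground. Wheels do not turn; 110 to 210 g. Starts on the yellow pad, one end towards the red truck's side; its own long sides are free.
- truck_green_mid (a point): Centre of the green toy tipper truck, 33 mm above the ground it stands on. 100 mm long (x axis, cab at +x), 46 wide (y), 66 high (z up). Grip it here across its width: flat bed walls, 22 to 56 mm above the ground. Wheels do not turn; 110 to 210 g. Starts on the green pad, one end towards the red truck's side; its own long sides are free.
- pad_yellow: Yellow-edged parking pad with a truck-sized pale wood middle, fixed: 112 mm long (its x axis) by 84 mm (y), 3 mm thick, on the 12 mm thick plywood board (150 by 290 mm). Origin at the centre of its underside; its top is 3 mm above. It may be on the left or on the right.
- pad_green: Green-edged parking pad, otherwise like the yellow one; at the other end of the board.
- mat: Black rubber mat with a grey border line, fixed flat on the bench: 240 mm (x) by 150 mm (y), 3 mm thick, origin at the centre of its underside. Room for two trucks side by side. On the left or right of the board.
- tray: Packing tray, fixed on the bench: cardboard floor, white-painted wooden rim. Inside 120 mm (x) by 62 mm (y); floor 4 mm above the bench, rim 14 mm above the bench and 8 mm thick. The rim of each long side is left open over the middle 68 mm, for the fingers. Origin at the centre of its underside. On the other side of the board from the mat.
- jar: Bystander, loose: blue paint jar with a pale label and a grey metal lid, 60 mm across, 75 mm high, beyond the board; origin at the centre of its underside.
- glue: Bystander, loose: white glue bottle with orange cap, 48 mm across, 120 mm high, beyond the board; origin at the centre of its underside.
- driver: Bystander, loose: screwdriver with orange handle, about 180 mm long, lying crosswise beyond the board; its x axis runs along it.
Things that resemble listed ones, but are neither listed nor needed, are in the scene too. Of the things that look like the part that bears truck_red_mid, the middle-sized one is meant. Leave any brown look-alike of the part that bears truck_green_mid alone.

How it is judged:
By the outcome, as a careful person would: the job done as asked, in the order asked, and still so for the second after the job is handed in, with the robot touching nothing.
It also fails if it takes over 133 s, if anything falls off the work surface, if the arm or the gripper's body presses on something with over 40 N, if the wrist force passes 120 N, or if a joint passes its speed limit or range.

## Working session

There is one attempt and no reset: what is moved stays moved. The work goes in short steps, Python scripts to look and compute and a tool call to move; the robot and the scene stay as the last step left them, time stands still between calls to the robot, and variables do not carry over. Pictures are saved under pics/ and viewed, about 12 in all and at most 16, crops included, and the job is handed in when it is done.

Besides the shell and the picture viewer there is one more tool, called after "Call:" by a JSON object that holds its "fn" and its "kwargs", one argument or row to a line. carry_out: Moves the arm, as the interface text tells. Shift numbers are shares of 0.04 m and turn numbers shares of 4 degrees, none past 1 either way. Its arguments: {"type":"object","properties":{"commands":{"type":"array"},"grip_force":{"type":"number"}},"required":["commands"]}

```bash
mkdir -p pics; ls
cat > h.py <<'E'
import numpy as np,cv2
from plant import telemetry,cams,r
def snap(n,f):
    s=telemetry.get_state(); c=cams.capture(n); cv2.imwrite(f'pics/{f}.png',cv2.cvtColor(c['frame'],cv2.COLOR_RGB2BGR))
    np.savez(f'pics/{f}.npz',**{k:v for k,v in c.items() if isinstance(v,np.ndarray) or isinstance(v,list)},p=s['tcp_pos'],e=s['eef_rot'])
    return c,s
def cam(f):
    d=np.load(f'pics/{f}.npz'); K=d['camera_matrix']
    if 'camera_from_world' in d: T=d['camera_from_world']
    else:
        from scipy.spatial.transform import Rotation as R
        W=np.eye(4);W[:3,:3]=R.from_euler('xyz',d['e'],degrees=True).as_matrix();W[:3,3]=d['p'];T=np.linalg.inv(W@d['mount'])
    return K,T
def back(f,pts,z):
    K,T=cam(f);I=np.linalg.inv(T);o=I[:3,3];out=[]
    for u,v in pts:
        d=I[:3,:3]@np.linalg.inv(K)@[u,v,1];out.append((o+d*(z-o[2])/d[2]).round(4))
    return np.array(out)
def proj(f,P):
    K,T=cam(f);P=np.atleast_2d(P);q=(T[:3,:3]@P.T).T+T[:3,3];q=(K@q.T).T;return (q[:,:2]/q[:,2:]).round(1)
E
python3 - <<'E'
from h import *
for n in ['top','side','wrist']: snap(n,n+'0')
print(telemetry.get_state())
E
```

```text
pics
{'time_s': 0.15, 'joints': array([-5.43699565e+01,  2.05820556e+01,  6.44890628e-01, -1.41928077e-02,
       -7.01355058e+01, -1.65053675e+01]), 'qd': array([ 0.01164939, -0.14258641,  0.1403416 ,  0.17766288,  0.02594228,
       -0.00351958]), 'joint_torque': array([ 1.47800118e-03, -5.83277929e+01,  2.93294102e+01,  7.00121373e+00,
        8.83714005e-03, -1.39508729e-04]), 'tcp_pos': array([ 0.22098878, -0.63743231,  0.24783163]), 'eef_rot': array([ 1.79926533e+02, -7.85391628e-03, -1.60880150e+02]), 'contact_force': array([ 0.1386963 , -0.28930604, -0.0236787 ]), 'moment': array([-0.03149153,  0.01345146, -0.03191446]), 'gripper_width': 0.08768645545968075}
```

View pics/top0.png

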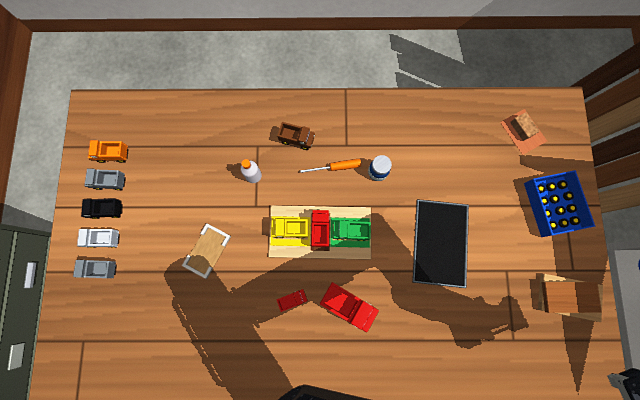

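View pics/side0.png

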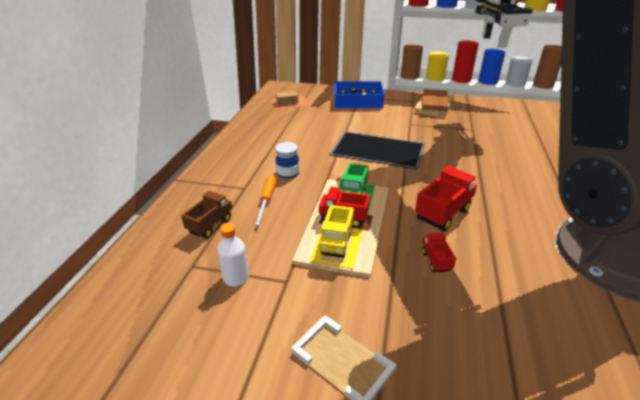

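Three red trucks in the top view: small (291,300), big (350,307) and the one at (320,230) boxed in on the board. The boxed-in one is middle-sized and fits the description. The brown look-alike is at (293,133); I'll leave it alone. Next is an enlarged crop to confirm.

Run:
```python
from h import *
im=cv2.imread('pics/top0.png')
cv2.imwrite('pics/c1.png',cv2.resize(im[190:330,175:385],None,fx=3.8,fy=3.8,interpolation=cv2.INTER_CUBIC))
print(back('top0',[(320,230),(270,232),(370,232),(440,243),(206,250)],0.0))
print(back('top0',[(320,220),(320,250)],0.06))
print(back('top0',[(415,200),(467,206),(465,287),(413,281)],0.003))
```

```text
[[ 0.5511  0.0187  0.    ]
 [ 0.5458  0.1633  0.    ]
 [ 0.5448 -0.1256  0.    ]
 [ 0.5123 -0.3251  0.    ]
 [ 0.4944  0.3459  0.    ]]
[[0.5705 0.0186 0.06  ]
 [0.4885 0.0189 0.06  ]]
[[ 0.6382 -0.2596  0.003 ]
 [ 0.6196 -0.4098  0.003 ]
 [ 0.3889 -0.3855  0.003 ]
 [ 0.4057 -0.2415  0.003 ]]
```

View pics/c1.png

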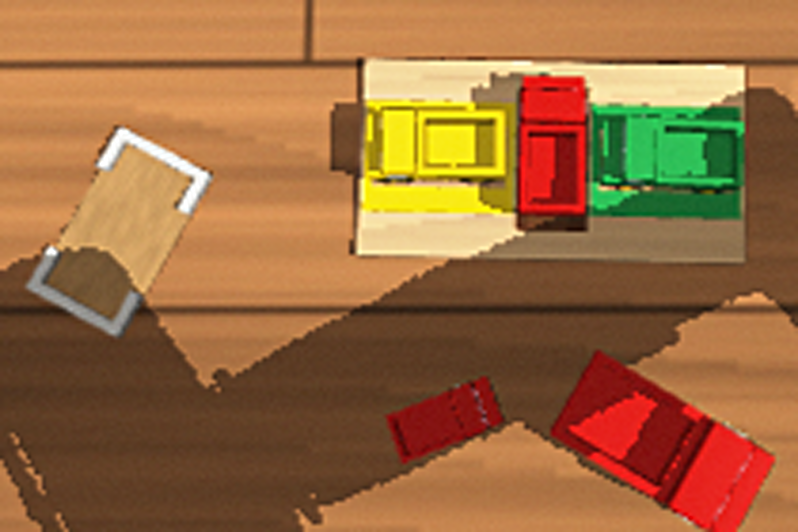

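The crop confirms it: the red truck at crop (553,150) is medium-sized, sitting between yellow (435,142, cab left) and green (668,148). The tray corners are at (118,127), (211,175), (118,335) and (27,287).

Run:
```python
from h import *
f=lambda l:[(175+x/3.8,190+y/3.8) for x,y in l]
def rect(n,P,z):
    w=back('top0',f(P),z); m=w.mean(0); e=(w[1]-w[0])-(w[2]-w[3]); 
    a=w[1]-w[0]+w[2]-w[3]; b=w[3]-w[0]+w[2]-w[1]
    print(n,m.round(4),'sides',np.linalg.norm(a)/2,np.linalg.norm(b)/2,'ang',np.degrees([np.arctan2(a[1],a[0]),np.arctan2(b[1],b[0])]).round(1))
rect('board',[(362,60),(745,67),(745,262),(357,255)],.012)
rect('tray',[(118,127),(211,175),(118,335),(27,287)],.014)
rect('ybed',[(415,107),(505,108),(505,181),(415,179)],.071)
rect('gbed',[(660,112),(742,112),(742,184),(660,183)],.071)
rect('red',[(521,77),(584,78),(586,215),(519,214)],.07)
rect('mat',[((u-175)*3.8,(v-190)*3.8) for u,v in [(415,200),(467,206),(465,287),(413,281)]],.003)
```

```text
board [0.5436 0.018  0.012 ] sides 0.28971850562226775 0.14752034605436637 ang [-91.2 179. ]
tray [0.4917 0.3407 0.014 ] sides 0.07926987132574394 0.13378379012421496 ang [-116.9  152.4]
ybed [0.5476 0.0834 0.071 ] sides 0.06401320176338628 0.05200240379059419 ang [ -91.2 -179.4]
gbed [ 0.5441 -0.0876  0.071 ] sides 0.05810260321190437 0.05116651737220344 ang [-90.5 178.5]
red [0.5462 0.0177 0.07  ] sides 0.04615877489708755 0.09820062372510677 ang [-91.1 179.8]
mat [ 0.5131 -0.3241  0.003 ] sides 0.14816106101131973 0.232568269546815 ang [-96.9 174.8]
```

Call:
{"fn": "carry_out", "kwargs": {
  "commands": [0.45,0.76,0,0.97,-1,0.45,0.76,0,0.97,-1,0.45,0.76,0,0.97,-1,0.45,0.76,0,0.97,-1,0.45,0.76,0,0.97,-1,0.45,0.76,0,0.97,-1,0.45,0.76,0,0.97,-1,0.45,0.76,0,0.97,-1]
}}

```text
time_s: 0.95
tcp_pos: [0.3655, -0.3931, 0.2485]
eef_rot: [180.0, 0.0, -129.7]
contact_force: [1.4, 0.2, 0.3]
gripper_width: 0.0877
```

Call:
{"fn": "carry_out", "kwargs": {
  "commands": [0.45,0.76,0,0.97,-1,0.45,0.76,0,0.97,-1,0.45,0.76,0,0.97,-1,0.45,0.76,0,0.97,-1,0.45,0.76,0,0.97,-1,0.45,0.76,0,0.97,-1,0.45,0.76,0,0.97,-1,0.45,0.76,0,0.97,-1]
}}

```text
time_s: 1.75
tcp_pos: [0.5095, -0.1499, 0.2485]
eef_rot: [180.0, 0.0, -98.6]
contact_force: [0.2, -0.8, 0.6]
gripper_width: 0.0879
```

Call:
{"fn": "carry_out", "kwargs": {
  "commands": [0.45,0.76,0,0.97,-1,0.45,0.76,0,0.97,-1,0,0,0,0,-1,0,0,0,0,-1]
}}

```text
time_s: 2.15
tcp_pos: [0.5451, -0.0898, 0.2481]
eef_rot: [179.9, -0.0, -91.0]
contact_force: [-0.3, -0.8, 0.3]
gripper_width: 0.0879
```

Run:
```python
from h import *
c,s=snap('wrist','w1');snap('top','t1')
print(s['tcp_pos'],s['eef_rot'],s['joints'])
print(proj('w1',[[.544,-.088,.071],[.548,.083,.071],[.544,.018,.012]]))
```

```text
[ 0.54510911 -0.08981868  0.248056  ] [ 1.79939239e+02 -5.50887880e-03 -9.09718261e+01] [ 1.09530263e+01  9.09072434e+00 -1.49308770e+01 -7.84059009e-03
 -6.60389866e+01 -1.19216674e+01]
[[322.7 189.7]
 [321.5 314.8]
 [323.4 250.6]]
```

View pics/w1.png

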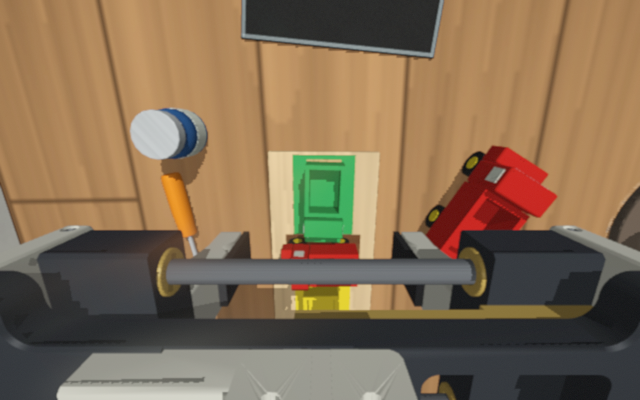

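The wrist view shows the green truck at about (323,200), the red one at (320,253) behind the finger bar, the jar at (165,133) and the mat above. I'll enlarge it.

Run:
```python
from h import *
im=cv2.imread('pics/w1.png')
a=cv2.resize(im[145:255,260:390],None,fx=6,fy=5.4,interpolation=cv2.INTER_CUBIC)
a=cv2.resize(im[145:245,260:390],None,fx=6,fy=6,interpolation=cv2.INTER_CUBIC)
cv2.imwrite('pics/c2.png',a)
```

```text
(no output)
```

View pics/c2.png

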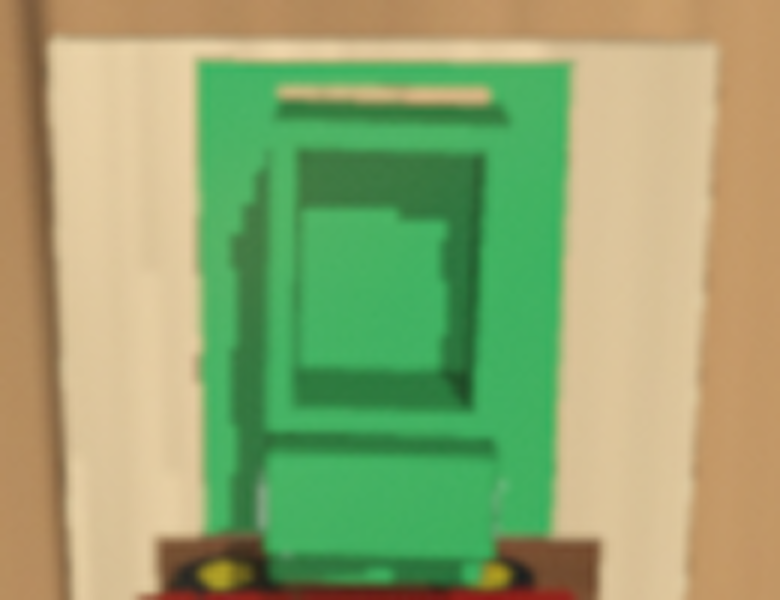

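Run:
```python
from h import *
f=lambda l:[(260+x/6,145+y/6) for x,y in l]
print('pad far corners',back('w1',f([(200,63),(572,63),(208,525),(552,525)]),.015))
print('board far corners',back('w1',f([(50,39),(718,43)]),.012))
print('cab',back('w1',f([(268,450),(495,450),(266,555),(496,555)]),.081))
print('bed inner',back('w1',f([(297,150),(486,150),(295,410),(472,410)]),.071))
print('board corners',back('top0',[(175+x/3.8,190+y/3.8) for x,y in [(362,60),(745,67),(745,262),(357,255)]],.012))
```

```text
pad far corners [[ 0.582  -0.122   0.015 ]
 [ 0.4997 -0.1206  0.015 ]
 [ 0.5848 -0.0124  0.015 ]
 [ 0.5026 -0.0111  0.015 ]]
board far corners [[ 0.6153 -0.1275  0.012 ]
 [ 0.467  -0.1242  0.012 ]]
cab [[ 0.5655 -0.0545  0.081 ]
 [ 0.5215 -0.0538  0.081 ]
 [ 0.5666 -0.0326  0.081 ]
 [ 0.5212 -0.0319  0.081 ]]
bed inner [[ 0.5587 -0.1114  0.071 ]
 [ 0.5227 -0.1108  0.071 ]
 [ 0.5605 -0.0593  0.071 ]
 [ 0.5253 -0.0587  0.071 ]]
board corners [[ 0.6207  0.1626  0.012 ]
 [ 0.6141 -0.1291  0.012 ]
 [ 0.4669 -0.1246  0.012 ]
 [ 0.4729  0.163   0.012 ]]
```

Call:
{"fn": "carry_out", "kwargs": {
  "commands": [-0.065,0.6,-0.5,-0.08,-1,0,0,-0.8,0,-1,0,0,-0.9,0,-1,0,0,-0.9,0,-1,0,0,-0.9,0,-1,0,0,-0.5,0,-1,0,0,-0.3,0,-1,0,0,0,0,-1],
  "grip_force": 25
}}

```text
time_s: 3.05
tcp_pos: [0.5415, -0.0674, 0.0554]
eef_rot: [179.9, -0.0, -91.4]
contact_force: [0.3, -0.2, 0.5]
gripper_width: 0.0878
```

Call:
{"fn": "carry_out", "kwargs": {
  "commands": [0,0,0,0,1,0,0,0,0,1,0,0,0,0,1,0,0,0,0,1,0,0,0,0,1,0,0,0,0,1]
}}

```text
time_s: 3.65
tcp_pos: [0.5426, -0.0665, 0.0568]
eef_rot: [-180.0, 0.0, -91.3]
contact_force: [0.1, -0.0, 1.5]
gripper_width: 0.0462
```

Call:
{"fn": "carry_out", "kwargs": {
  "commands": [0,0,0.2,0,1,0,0,0.5,0,1,0,0,0.8,0,1,0,0,0.8,0,1,0,-0.2,0.2,0,1,0.1,-0.4,0,0,1,0.1,-0.7,0,0,1,0.1,-0.9,0,0,1]
}}

```text
time_s: 4.45
tcp_pos: [0.5544, -0.1548, 0.1567]
eef_rot: [-180.0, 0.0, -91.3]
contact_force: [0.2, 0.2, -1.7]
gripper_width: 0.0456
```

Call:
{"fn": "carry_out", "kwargs": {
  "commands": [0.1,-0.9,0,0,1,0.1,-0.9,0,0,1,0.1,-0.9,0,0,1,0.1,-0.8,0,0,1,0.05,-0.5,0,0,1,0.05,-0.3,0,0,1,0,-0.05,-0.3,0,1,0,0,-0.5,0,1]
}}

```text
time_s: 5.25
tcp_pos: [0.575, -0.3285, 0.1246]
eef_rot: [-179.9, -0.0, -91.4]
contact_force: [0.9, 0.3, -2.5]
gripper_width: 0.046
```

Call:
{"fn": "carry_out", "kwargs": {
  "commands": [0,0,-0.6,0,1,0,0,-0.6,0,1,0,0,-0.4,0,1,0,0,-0.15,0,1,0,0,0,0,1,0,0,0,0,1]
}}

```text
time_s: 5.85
tcp_pos: [0.575, -0.3282, 0.0552]
eef_rot: [-180.0, -0.0, -91.3]
contact_force: [-0.8, -0.5, -1.5]
gripper_width: 0.0459
```

Call:
{"fn": "carry_out", "kwargs": {
  "commands": [0,0,-0.1,0,1,0,0,-0.1,0,1,0,0,-0.03,0,1,0,0,0,0,1]
}}

```text
time_s: 6.25
tcp_pos: [0.5744, -0.3285, 0.0452]
eef_rot: [180.0, 0.0, -91.4]
contact_force: [0.7, -0.2, -2.2]
gripper_width: 0.046
```

Call:
{"fn": "carry_out", "kwargs": {
  "commands": [0,0,-0.025,0,1,0,0,-0.025,0,1,0,0,0,0,1]
}}

```text
time_s: 6.55
tcp_pos: [0.5747, -0.3287, 0.0448]
eef_rot: [-180.0, -0.0, -91.3]
contact_force: [-3.3, 1.5, 8.8]
gripper_width: 0.0458
```

Call:
{"fn": "carry_out", "kwargs": {
  "commands": [0,0,0,0,-1,0,0,0,0,-1,0,0,0,0,-1,0,0,0,0,-1,0,0,0.3,0,-1,0,0,0.9,0,-1,0,0,1,0,-1,0,0,1,0,-1]
}}

```text
time_s: 7.35
tcp_pos: [0.5744, -0.3286, 0.1735]
eef_rot: [180.0, -0.0, -91.3]
contact_force: [0.4, -0.5, 0.6]
gripper_width: 0.0876
```

Call:
{"fn": "carry_out", "kwargs": {
  "commands": [0,0.5,1,0,-1,-0.1,0.9,0.95,0,-1,-0.1,1,0,0,-1,-0.1,1,0,0,-1,-0.1,1,0,0,-1,-0.1,1,0,0,-1,-0.1,1,0,0,-1,-0.1,1,0,0,-1]
}}

```text
time_s: 8.15
tcp_pos: [0.5463, -0.0328, 0.2488]
eef_rot: [-179.9, 0.0, -91.4]
contact_force: [2.0, 0.1, 0.2]
gripper_width: 0.0876
```

Call:
{"fn": "carry_out", "kwargs": {
  "commands": [-0.1,1,0,0,-1,0,1,0,0,-1,0,1,0,0,-1,0,1,0,0,-1,0,0.6,0,0,-1,0,0.2,0,0,-1,0,0,0,0,-1,0,0,0,0,-1]
}}

```text
time_s: 8.95
tcp_pos: [0.5426, 0.1571, 0.2479]
eef_rot: [-180.0, -0.0, -91.4]
contact_force: [-0.2, -0.4, 0.2]
gripper_width: 0.0877
```

Run:
```python
from h import *
c,s=snap('wrist','w2');snap('top','t2')
print(s['tcp_pos'],s['eef_rot'])
print(proj('w2',[[.544,.1,.071],[.544,.018,.012]]))
im=cv2.imread('pics/w2.png')
a=cv2.resize(im[80:250,240:400],None,fx=4.5,fy=3.5)
cv2.imwrite('pics/c3.png',cv2.resize(im[90:245,230:410],None,fx=3.8,fy=3.8,interpolation=cv2.INTER_CUBIC))
```

```text
[0.54260516 0.1570731  0.24788466] [-1.79994624e+02 -1.73027614e-03 -9.13593786e+01]
[[319.5 137.9]
 [318.1  67.3]]
```

View pics/c3.png

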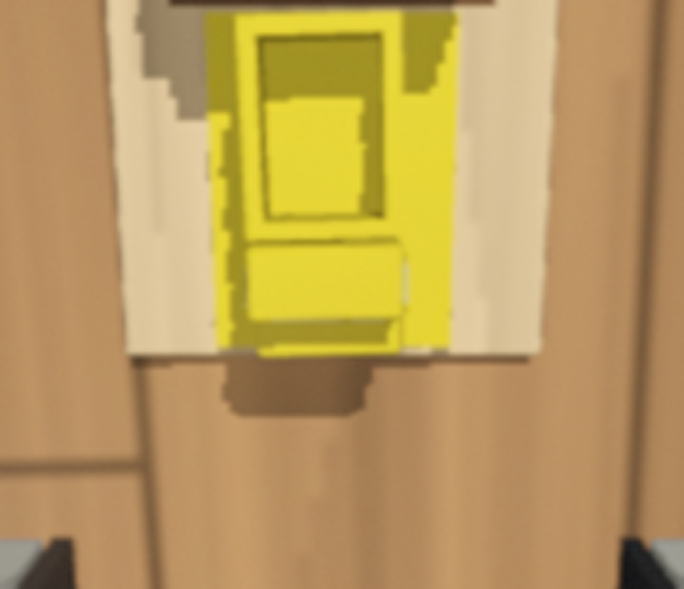

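Yellow truck, crop pixels: the cab spans (248,241)-(404,320), the bed's inner edge (258,35)-(384,217), and the pad's near edge is at y≈347 from x=219 to 450. Next I compute its position.

Run:
```python
from h import *
f=lambda l:[(230+x/3.8,90+y/3.8) for x,y in l]
print('pad',back('w2',f([(208,120),(457,120),(219,347),(450,347)]),.015))
print('board',back('w2',f([(117,150),(551,150),(128,354),(540,354)]),.012))
print('cab',back('w2',f([(247,244),(403,241),(249,320),(403,318)]),.081))
print('bed inner',back('w2',f([(258,36),(383,33),(265,219),(385,215)]),.071))
print('bed outer',back('w2',f([(236,15),(402,12),(246,240),(404,238)]),.071))
```

```text
pad [[0.5884 0.0812 0.015 ]
 [0.5043 0.0831 0.015 ]
 [0.589  0.1593 0.015 ]
 [0.5063 0.1612 0.015 ]]
board [[0.6206 0.0904 0.012 ]
 [0.4717 0.0938 0.012 ]
 [0.6224 0.1617 0.012 ]
 [0.4735 0.1652 0.012 ]]
cab [[0.571  0.1162 0.081 ]
 [0.5263 0.1163 0.081 ]
 [0.5714 0.1382 0.081 ]
 [0.5265 0.1386 0.081 ]]
bed inner [[0.566  0.0594 0.071 ]
 [0.5309 0.0594 0.071 ]
 [0.5663 0.11   0.071 ]
 [0.531  0.1097 0.071 ]]
bed outer [[0.5719 0.0537 0.071 ]
 [0.5255 0.054  0.071 ]
 [0.5722 0.116  0.071 ]
 [0.5255 0.1165 0.071 ]]
```

Call:
{"fn": "carry_out", "kwargs": {
  "commands": [0.15,-0.6,-0.3,0.15,-1,0,-0.73,-0.8,0,-1,0,0,-0.9,0,-1,0,0,-0.9,0,-1,0,0,-0.9,0,-1,0,0,-0.6,0,-1,0,0,-0.4,0,-1,0,0,0,0,-1]
}}

```text
time_s: 9.85
tcp_pos: [0.5473, 0.1027, 0.0534]
eef_rot: [179.8, -0.1, -90.9]
contact_force: [-0.8, 0.4, 1.0]
gripper_width: 0.0876
```

Call:
{"fn": "carry_out", "kwargs": {
  "commands": [0,0,0,0,1,0,0,0,0,1,0,0,0,0,1,0,0,0,0,1,0,0,0,0,1,0,0,0,0,1]
}}

```text
time_s: 10.45
tcp_pos: [0.5487, 0.1046, 0.0559]
eef_rot: [-180.0, 0.0, -90.7]
contact_force: [-0.1, -0.4, 3.0]
gripper_width: 0.0456
```

Call:
{"fn": "carry_out", "kwargs": {
  "commands": [0,0,0.2,0,1,0,0,0.5,0,1,0,0,0.8,0,1,0,0,0.8,0,1,0,-0.2,0.2,0,1,-0.1,-0.5,0,0,1,-0.2,-0.8,0,0,1,-0.2,-0.9,0,0,1]
}}

```text
time_s: 11.25
tcp_pos: [0.5272, 0.0071, 0.1545]
eef_rot: [179.9, -0.0, -90.7]
contact_force: [-0.3, -0.7, -1.8]
gripper_width: 0.0457
```

Call:
{"fn": "carry_out", "kwargs": {
  "commands": [-0.2,-0.9,0,0,1,-0.2,-0.9,0,0,1,-0.2,-0.9,0,0,1,-0.2,-0.9,0,0,1,-0.2,-0.9,0,0,1,-0.2,-0.9,0,0,1,-0.2,-0.9,0,0,1,-0.2,-0.9,0,0,1]
}}

```text
time_s: 12.05
tcp_pos: [0.4625, -0.2811, 0.1544]
eef_rot: [179.9, 0.0, -90.8]
contact_force: [0.5, -0.3, -2.6]
gripper_width: 0.0459
```

Call:
{"fn": "carry_out", "kwargs": {
  "commands": [-0.2,-0.6,0,0,1,-0.04,-0.3,0,0,1,0,-0.06,-0.3,0,1,0,0,-0.6,0,1,0,0,-0.8,0,1,0,0,-0.6,0,1,0,0,-0.3,0,1,0,0,-0.1,0,1]
}}

```text
time_s: 12.85
tcp_pos: [0.4541, -0.317, 0.0457]
eef_rot: [179.8, 0.1, -90.7]
contact_force: [0.6, -0.3, -0.7]
gripper_width: 0.0457
```

Call:
{"fn": "carry_out", "kwargs": {
  "commands": [0,0,-0.06,0,1,0,0,-0.03,0,1,0,0,-0.01,0,1,0,0,0,0,1]
}}

```text
time_s: 13.25
tcp_pos: [0.4556, -0.318, 0.0444]
eef_rot: [-179.9, -0.0, -90.8]
contact_force: [0.7, 0.2, -1.9]
gripper_width: 0.0461
```

Call:
{"fn": "carry_out", "kwargs": {
  "commands": [0,0,-0.025,0,1,0,0,-0.01,0,1,0,0,0,0,1]
}}

```text
time_s: 13.55
tcp_pos: [0.4556, -0.3181, 0.0438]
eef_rot: [-179.9, -0.0, -90.7]
contact_force: [-2.2, 2.9, 11.4]
gripper_width: 0.0459
```

Call:
{"fn": "carry_out", "kwargs": {
  "commands": [0,0,0,0,-1,0,0,0,0,-1,0,0,0,0,-1,0,0,0,0,-1,0,0,0.3,0,-1,0,0,0.9,0,-1,0,0,1,0,-1,0,0,1,0,-1]
}}

```text
time_s: 14.35
tcp_pos: [0.4548, -0.3178, 0.1723]
eef_rot: [180.0, -0.0, -90.7]
contact_force: [1.1, -0.1, -0.6]
gripper_width: 0.0874
```

Call:
{"fn": "carry_out", "kwargs": {
  "commands": [0,0.3,1,1,-1,0.05,0.4,0.95,1,-1,0.05,0.4,0,1,-1,0.05,0.4,0,1,-1,0.05,0.4,0,1,-1,0.05,0.4,0,1,-1,0.05,0.4,0,1,-1,0.05,0.4,0,1,-1]
}}

```text
time_s: 15.15
tcp_pos: [0.469, -0.1932, 0.2491]
eef_rot: [-180.0, -0.0, -58.6]
contact_force: [-0.5, -0.5, 0.9]
gripper_width: 0.0873
```

Call:
{"fn": "carry_out", "kwargs": {
  "commands": [0.05,0.4,0,1,-1,0.05,0.4,0,1,-1,0.05,0.4,0,1,-1,0.05,0.4,0,1,-1,0.05,0.4,0,1,-1,0.05,0.4,0,1,-1,0.05,0.4,0,1,-1,0.05,0.4,0,1,-1]
}}

```text
time_s: 15.95
tcp_pos: [0.485, -0.0653, 0.2491]
eef_rot: [-180.0, -0.0, -26.6]
contact_force: [0.7, -0.1, -0.3]
gripper_width: 0.0878
```

Call:
{"fn": "carry_out", "kwargs": {
  "commands": [0.05,0.4,0,1,-1,0.05,0.4,0,1,-1,0,0.4,0,1,-1,0,0.4,0,1,-1,0,0.3,0,1,-1,0,0.2,0,1,-1,0,0,0,0.4,-1,0,0,0,0,-1]
}}

```text
time_s: 16.75
tcp_pos: [0.489, 0.0181, 0.2487]
eef_rot: [-180.0, -0.0, -1.1]
contact_force: [0.1, 0.7, 0.6]
gripper_width: 0.0876
```

Run:
```python
from h import *
c,s=snap('wrist','w3');snap('top','t3')
print(s['tcp_pos'],s['eef_rot'],s['joints'].round())
print(proj('w3',[[.546,.018,.071],[.544,.018,.012]]))
im=cv2.imread('pics/w3.png')
cv2.imwrite('pics/c4.png',cv2.resize(im[60:250,220:420],None,fx=3,fy=3,interpolation=cv2.INTER_CUBIC))
```

```text
[0.48902684 0.01807992 0.24867399] [-1.79994201e+02 -2.49705883e-02 -1.14907400e+00] [ 25.   3. -22.   0. -65.  64.]
[[320.3 139.7]
 [320.4 138.7]]
```

View pics/c4.png

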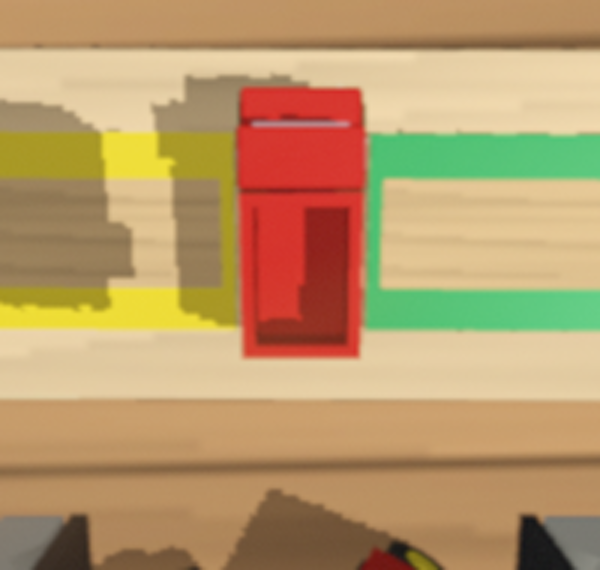

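View pics/t3.png

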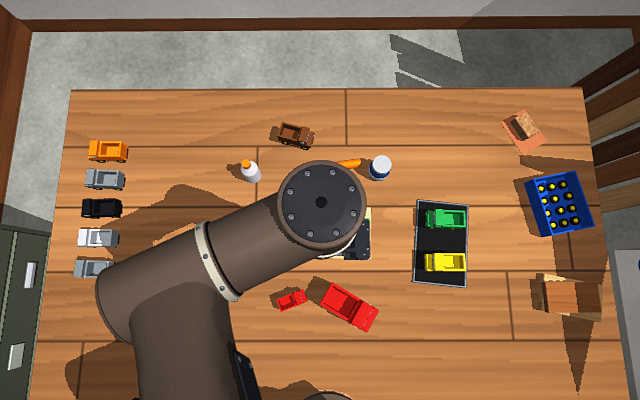

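Red is alone at crop (301,222), with the bed's rear edge at y=357 and the cab's rear line at y=190. Yellow and green stand upright on the mat at top-view (445,262) and (445,217).

Run:
```python
from h import *
f=lambda l:[(220+x/3,60+y/3) for x,y in l]
print('bed',back('w3',f([(242,357),(360,357),(239,192),(364,192)]),.068))
print('cab',back('w3',f([(237,187),(366,187),(238,127),(364,127)]),.078))
print('pads long edges',back('w3',f([(0,132),(0,328),(600,133),(600,330),(0,179),(0,289),(600,178),(600,290)]),.015))
print('inner ends',back('w3',f([(222,230),(236,230),(382,230),(368,230)]),.015))
```

```text
bed [[ 0.5014  0.0418  0.068 ]
 [ 0.5006 -0.0041  0.068 ]
 [ 0.5632  0.0405  0.068 ]
 [ 0.5623 -0.0056  0.068 ]]
cab [[ 0.5649  0.0404  0.078 ]
 [ 0.564  -0.0056  0.078 ]
 [ 0.5851  0.0392  0.078 ]
 [ 0.5842 -0.0048  0.078 ]]
pads long edges [[ 0.5895  0.1442  0.015 ]
 [ 0.5064  0.154   0.015 ]
 [ 0.5842 -0.1089  0.015 ]
 [ 0.5003 -0.1154  0.015 ]
 [ 0.5705  0.1465  0.015 ]
 [ 0.5238  0.152   0.015 ]
 [ 0.5659 -0.1103  0.015 ]
 [ 0.5182 -0.114   0.015 ]]
inner ends [[ 0.5474  0.0524  0.015 ]
 [ 0.5473  0.0463  0.015 ]
 [ 0.546  -0.0172  0.015 ]
 [ 0.5462 -0.0111  0.015 ]]
```

Call:
{"fn": "carry_out", "kwargs": {
  "commands": [0.8,0,-0.3,0,-1,0.75,0,-0.8,0,-1,0,0,-0.9,0,-1,0,0,-0.9,0,-1,0,0,-0.9,0,-1,0,0,-0.6,0,-1,0,0,-0.45,0,-1,0,0,0,0,-1]
}}

```text
time_s: 17.65
tcp_pos: [0.5494, 0.017, 0.0517]
eef_rot: [179.9, 0.3, -1.3]
contact_force: [-0.8, -0.7, 0.4]
gripper_width: 0.0878
```

Call:
{"fn": "carry_out", "kwargs": {
  "commands": [0,0,0,0,1,0,0,0,0,1,0,0,0,0,1,0,0,0,0,1,0,0,0,0,1,0,0,0,0,1]
}}

```text
time_s: 18.25
tcp_pos: [0.5512, 0.0182, 0.0545]
eef_rot: [-180.0, -0.0, -1.2]
contact_force: [-0.9, 1.4, 1.8]
gripper_width: 0.0461
```

Call:
{"fn": "carry_out", "kwargs": {
  "commands": [0,0,0.2,0,1,0,0,0.5,0,1,0,0,0.9,0,1,0,0,0.9,0,1,0,0,0.9,0,1,0,0,0.9,0,1,0,0.2,0.6,0,1,-0.25,0.5,0,-0.5,1]
}}

```text
time_s: 19.05
tcp_pos: [0.5432, 0.0461, 0.2546]
eef_rot: [-179.9, -0.4, -3.2]
contact_force: [0.2, 0.7, -2.1]
gripper_width: 0.0455
```

Call:
{"fn": "carry_out", "kwargs": {
  "commands": [-0.3,0.8,0,-0.6,1,-0.3,0.8,0,-0.6,1,-0.3,0.8,0,-0.6,1,-0.3,0.8,0,-0.6,1,-0.3,0.8,0,-0.6,1,-0.3,0.8,0,-0.6,1,-0.3,0.8,0,-0.6,1,-0.3,0.8,0,-0.6,1]
}}

```text
time_s: 19.85
tcp_pos: [0.4441, 0.3032, 0.2506]
eef_rot: [-180.0, 0.0, -22.5]
contact_force: [0.3, -0.5, -0.3]
gripper_width: 0.0457
```

Call:
{"fn": "carry_out", "kwargs": {
  "commands": [-0.3,0.8,0,-0.6,1,-0.1,0.6,0,-0.6,1,0,0.37,0,0,1,0,0,0,0,1,0,0,0,0,1]
}}

```text
time_s: 20.35
tcp_pos: [0.429, 0.3725, 0.25]
eef_rot: [179.9, 0.0, -27.1]
contact_force: [-0.2, -0.3, -1.7]
gripper_width: 0.0456
```

Run:
```python
from h import *
c,s=snap('wrist','w4')
print(s['tcp_pos'],s['eef_rot'],s['gripper_width'])
print(proj('w4',[[.4917,.3407,.004]]))
im=cv2.imread('pics/w4.png')
cv2.imwrite('pics/c5.png',cv2.resize(im[60:290,200:440],None,fx=2.5,fy=2.5,interpolation=cv2.INTER_CUBIC))
```

```text
[0.42904838 0.3724938  0.24998533] [ 1.79946382e+02  7.06349540e-03 -2.71054235e+01] 0.04564768525174925
[[321.2 126.2]]
```

View pics/c5.png

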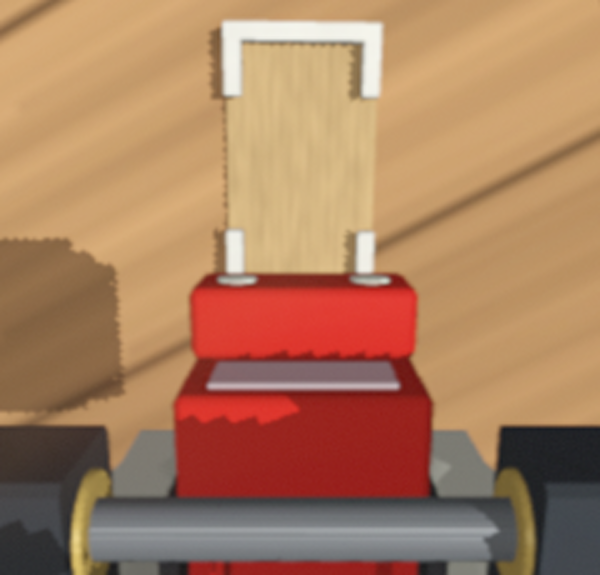

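The tray is square to the tool: far rim corners at crop (222,23) and (383,23), finger gaps between rows 97 and 231, red held level at (303,330).

Run:
```python
from h import *
f=lambda l:[(200+x/2.5,60+y/2.5) for x,y in l]
F=back('w4',f([(222,23),(383,23)]),.014); G=back('w4',f([(222,97),(381,98),(225,231),(375,231)]),.014)
print(F,G)
d=np.array([F[0]-F[1]]);a=np.degrees(np.arctan2(d[0,1],d[0,0]));print('yaw',a-90)
l=G[0]-G[2]; l2=G[1]-G[3]; print(np.degrees(np.arctan2([l[1],l2[1]],[l[0],l2[0]])),np.linalg.norm(l),np.linalg.norm(l2))
ax=np.array([np.cos(np.radians(a-90)),np.sin(np.radians(a-90)),0])
print('c from far',F.mean(0)-ax*.068,'c from gaps',G.mean(0))
```

```text
[[0.5704 0.3454 0.014 ]
 [0.5343 0.2746 0.014 ]] [[0.5403 0.362  0.014 ]
 [0.5032 0.2904 0.014 ]
 [0.4807 0.393  0.014 ]
 [0.4443 0.3218 0.014 ]]
yaw -27.016443589866952
[-27.48048506 -28.06238809] 0.0671800565644299 0.0667470598603414
c from far [0.49177042 0.34088874 0.014     ] c from gaps [0.492125 0.3418   0.014   ]
```

Call:
{"fn": "carry_out", "kwargs": {
  "commands": [0.4,-0.2,0,0,1,0.8,-0.4,0,0,1,0.375,-0.19,-0.3,0,1,0,0,-0.8,0,1,0,0,-0.9,0,1,0,0,-0.9,0,1,0,0,-0.8,0,1,0,0,-0.5,0,1]
}}

```text
time_s: 21.2
tcp_pos: [0.4913, 0.3391, 0.0793]
eef_rot: [179.8, 0.1, -27.2]
contact_force: [-0.7, -0.2, -1.4]
gripper_width: 0.0459
```

Call:
{"fn": "carry_out", "kwargs": {
  "commands": [0,0,-0.4,0,1,0,0,-0.25,0,1,0,0,-0.15,0,1,0,0,-0.05,0,1,0,0,0,0,1]
}}

```text
time_s: 21.7
tcp_pos: [0.4924, 0.3414, 0.0485]
eef_rot: [-180.0, -0.0, -27.2]
contact_force: [0.8, 0.4, -1.5]
gripper_width: 0.0458
```

Call:
{"fn": "carry_out", "kwargs": {
  "commands": [0,0,-0.04,0,1,0,0,-0.02,0,1,0,0,0,0,1]
}}

```text
time_s: 22.0
tcp_pos: [0.4924, 0.3417, 0.0465]
eef_rot: [-179.9, -0.0, -27.1]
contact_force: [-0.6, 0.4, 1.6]
gripper_width: 0.046
```

Call:
{"fn": "carry_out", "kwargs": {
  "commands": [0,0,-0.015,0,1,0,0,0,0,1]
}}

```text
time_s: 22.2
tcp_pos: [0.4924, 0.3417, 0.0465]
eef_rot: [-179.9, -0.0, -27.1]
contact_force: [-2.7, -1.1, 8.8]
gripper_width: 0.046
```

Call:
{"fn": "carry_out", "kwargs": {
  "commands": [0,0,0,0,-1,0,0,0,0,-1,0,0,0,0,-1,0,0,0,0,-1,0,0,0.3,0,-1,0,0,0.9,0,-1,0,0,1,0,-1,0,0,1,0,-1]
}}

```text
time_s: 23.0
tcp_pos: [0.492, 0.3411, 0.1753]
eef_rot: [180.0, -0.0, -27.1]
contact_force: [0.9, 0.8, 0.0]
gripper_width: 0.0877
```

Call:
{"fn": "carry_out", "kwargs": {
  "commands": [0,-0.3,0,-0.6,-1,-0.05,-0.9,0,-0.9,-1,-0.05,-0.95,0,-0.9,-1,-0.05,-0.95,0,-0.9,-1,-0.05,-0.95,0,-0.9,-1,-0.05,-0.95,0,-0.9,-1,-0.05,-0.95,0,-0.9,-1,-0.05,-0.95,0,-0.9,-1]
}}

```text
time_s: 23.8
tcp_pos: [0.4779, 0.0639, 0.174]
eef_rot: [-179.9, -0.0, -54.9]
contact_force: [1.3, 0.7, 0.1]
gripper_width: 0.0877
```

Call:
{"fn": "carry_out", "kwargs": {
  "commands": [-0.05,-0.95,0,-0.9,-1,-0.05,-0.95,0,-0.9,-1,-0.05,-0.95,0,-0.9,-1,-0.05,-0.95,0,-0.9,-1,-0.05,-0.95,0,-0.9,-1,-0.05,-0.95,0,-0.9,-1,-0.05,-0.95,0,-0.9,-1,-0.05,-0.95,0,-0.9,-1]
}}

```text
time_s: 24.6
tcp_pos: [0.4618, -0.2403, 0.174]
eef_rot: [-179.9, -0.0, -83.7]
contact_force: [1.0, 0.5, -0.2]
gripper_width: 0.088
```

Call:
{"fn": "carry_out", "kwargs": {
  "commands": [-0.05,-0.95,0,-0.9,-1,-0.05,-0.7,0,-0.9,-1,-0.05,-0.05,0,0,-1,0,0,0,0,-1,0,0,0,0,-1]
}}

```text
time_s: 25.1
tcp_pos: [0.456, -0.3062, 0.1735]
eef_rot: [-180.0, 0.0, -90.7]
contact_force: [-0.0, 0.5, 0.5]
gripper_width: 0.0879
```

Run:
```python
from h import *
s=telemetry.get_state(); print(s['tcp_pos'],s['eef_rot']); snap('top','t4')
im=cv2.imread('pics/t4.png')
cv2.imwrite('pics/c6.png',cv2.resize(im[190:330,175:385],None,fx=3.8,fy=3.8,interpolation=cv2.INTER_CUBIC))
```

```text
[ 0.45600518 -0.30623148  0.17347368] [-1.79982096e+02  1.93549624e-03 -9.07275951e+01]
```

View pics/c6.png

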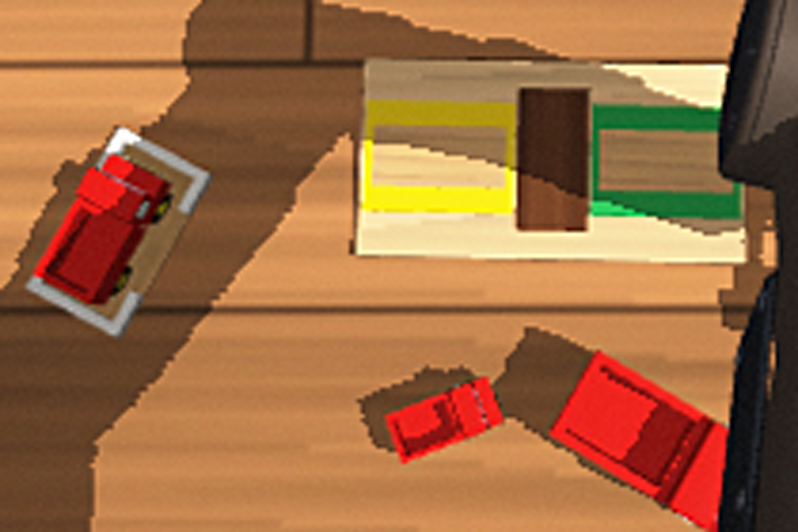

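Red stands upright inside the tray rim at crop (103,232), with the rims visible around it. Both pads are empty: yellow spans (363,101)-(515,213), green (592,105)-(742,217). The gripper's final y fell 12 mm short of yellow, so I'll correct that.

Run:
```python
from h import *
f=lambda l:[(175+x/3.8,190+y/3.8) for x,y in l]
for n,P,z in [('y',[(363,101),(515,103),(515,213),(363,211)],.015),('g',[(592,105),(742,108),(742,217),(592,216)],.015),('redbed',[(90,200),(150,225),(93,303),(36,277)],.06)]:
    w=back('top0',f(P),z);print(n,w.mean(0).round(4))
```

```text
y [0.5458 0.1028 0.015 ]
g [ 0.5419 -0.0681  0.015 ]
redbed [0.4732 0.3444 0.06  ]
```

Call:
{"fn": "carry_out", "kwargs": {
  "commands": [0,-0.3,-0.5,0,-1,0,0,-0.8,0,-1,0,0,-0.8,0,-1,0,0,-0.7,0,-1,0,0,-0.4,0,-1,0,0,-0.05,0,-1,0,0,0,0,-1]
}}

```text
time_s: 25.85
tcp_pos: [0.4565, -0.318, 0.0434]
eef_rot: [180.0, -0.0, -90.7]
contact_force: [-0.7, 0.0, 1.3]
gripper_width: 0.0878
```

Call:
{"fn": "carry_out", "kwargs": {
  "commands": [0,0,0,0,1,0,0,0,0,1,0,0,0,0,1,0,0,0,0,1,0,0,0,0,1,0,0,0,0,1,0,0,0.2,0,1,0,0,0.6,0,1]
}}

```text
time_s: 26.65
tcp_pos: [0.4543, -0.318, 0.0737]
eef_rot: [179.7, 0.1, -90.8]
contact_force: [-0.3, -1.1, -0.8]
gripper_width: 0.0462
```

Call:
{"fn": "carry_out", "kwargs": {
  "commands": [0,0,0.9,0,1,0,0,0.8,0,1,0,0.2,0.3,0,1,0.1,0.5,0,-0.12,1,0.2,0.9,0,0,1,0.2,0.9,0,0,1,0.2,0.9,0,0,1,0.2,0.9,0,0,1]
}}

```text
time_s: 27.45
tcp_pos: [0.4915, -0.145, 0.1548]
eef_rot: [180.0, 0.0, -91.3]
contact_force: [0.5, -0.2, -1.2]
gripper_width: 0.0459
```

Call:
{"fn": "carry_out", "kwargs": {
  "commands": [0.2,0.9,0,0,1,0.2,0.9,0,0,1,0.2,0.9,0,0,1,0.2,0.9,0,0,1,0.2,0.9,0,0,1,0.2,0.9,0,0,1,0.2,0.6,0,0,1,0.15,0.13,0,0,1]
}}

```text
time_s: 28.25
tcp_pos: [0.554, 0.1011, 0.1547]
eef_rot: [180.0, 0.0, -91.1]
contact_force: [0.1, 0.1, -1.8]
gripper_width: 0.046
```

Call:
{"fn": "carry_out", "kwargs": {
  "commands": [0,0,-0.3,0,1,0,0,-0.6,0,1,0,0,-0.7,0,1,0,0,-0.3,0,1,0,0,0,0,1,0,0,0,0,1]
}}

```text
time_s: 28.85
tcp_pos: [0.5543, 0.0981, 0.0795]
eef_rot: [180.0, -0.0, -91.3]
contact_force: [0.2, 0.2, -1.1]
gripper_width: 0.0461
```

Call:
{"fn": "carry_out", "kwargs": {
  "commands": [-0.1,0.06,0,0,1,-0.095,0.06,0,0,1,0,0,-0.3,0,1,0,0,-0.2,0,1,0,0,-0.03,0,1,0,0,0,0,1,0,0,0,0,1]
}}

```text
time_s: 29.55
tcp_pos: [0.5464, 0.1034, 0.0579]
eef_rot: [180.0, -0.0, -91.2]
contact_force: [-0.5, 0.6, -1.7]
gripper_width: 0.046
```

Call:
{"fn": "carry_out", "kwargs": {
  "commands": [0,0,-0.03,0,1,0,0,-0.02,0,1,0,0,-0.01,0,1,0,0,0,0,1]
}}

```text
time_s: 29.95
tcp_pos: [0.5463, 0.1033, 0.0556]
eef_rot: [-180.0, 0.0, -91.2]
contact_force: [-0.1, 0.7, -1.8]
gripper_width: 0.0459
```

Call:
{"fn": "carry_out", "kwargs": {
  "commands": [0,0,-0.02,0,1,0,0,-0.01,0,1,0,0,0,0,1]
}}

```text
time_s: 30.25
tcp_pos: [0.5464, 0.1034, 0.0552]
eef_rot: [-180.0, 0.0, -91.2]
contact_force: [-3.4, 0.4, 8.0]
gripper_width: 0.0459
```

Call:
{"fn": "carry_out", "kwargs": {
  "commands": [0,0,0,0,-1,0,0,0,0,-1,0,0,0,0,-1,0,0,0,0,-1,0,0,0.3,0,-1,0,0,0.9,0,-1,0,0,1,0,-1,0,0,1,0,-1]
}}

```text
time_s: 31.05
tcp_pos: [0.5461, 0.1031, 0.1845]
eef_rot: [180.0, -0.0, -91.2]
contact_force: [1.0, 0.6, -0.8]
gripper_width: 0.0877
```

Call:
{"fn": "carry_out", "kwargs": {
  "commands": [0,0.3,0.9,0,-1,0,0.7,0.7,0,-1,0,0.6,0,0,-1,0,0,0,0,-1,0,0,0,0,-1]
}}

```text
time_s: 31.55
tcp_pos: [0.546, 0.1676, 0.2468]
eef_rot: [-180.0, 0.0, -91.2]
contact_force: [-0.3, -0.3, -0.1]
gripper_width: 0.088
```

Run:
```python
from h import *
c,s=snap('wrist','w5')
print(s['tcp_pos'],s['eef_rot'])
im=cv2.imread('pics/w5.png')
cv2.imwrite('pics/c7.png',cv2.resize(im[60:245,230:410],None,fx=3.2,fy=3.2,interpolation=cv2.INTER_CUBIC))
```

```text
[0.54595659 0.16757094 0.24683311] [-1.79996138e+02  8.17455132e-03 -9.11736485e+01]
```

View pics/c7.png

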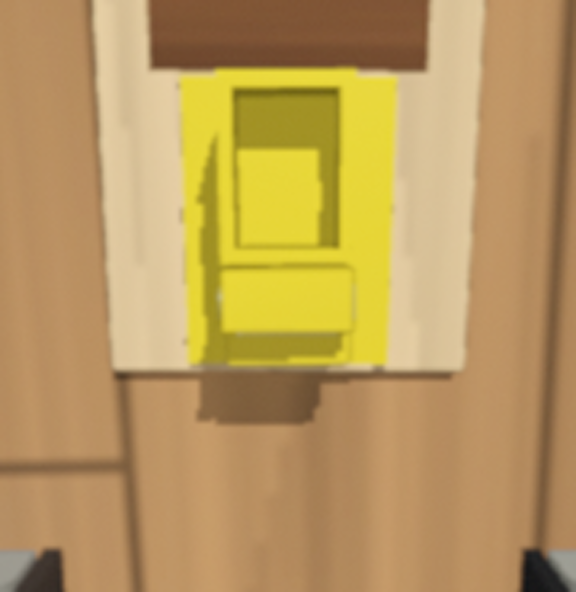

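Run:
```python
from h import *
f=lambda l:[(230+x/3.2,60+y/3.2) for x,y in l]
w=back('w5',f([(182,76),(395,77),(190,364),(386,364)]),.015);print('pad',w,w.mean(0))
w=back('w5',f([(216,69),(357,69),(218,262),(353,262)]),.071);print('bed outer',w)
w=back('w5',f([(234,90),(340,88),(235,248),(340,246)]),.071);print('bed inner',w,w.mean(0)+[0,.0197,0])
w=back('w5',f([(221,267),(355,265),(222,332),(355,332)]),.081);print('cab',w)
```

```text
pad [[0.5867 0.0471 0.015 ]
 [0.5045 0.049  0.015 ]
 [0.5893 0.1595 0.015 ]
 [0.5069 0.1611 0.015 ]] [0.54685  0.104175 0.015   ]
bed outer [[0.5693 0.0525 0.071 ]
 [0.5232 0.0534 0.071 ]
 [0.5712 0.1143 0.071 ]
 [0.5245 0.1152 0.071 ]]
bed inner [[0.5636 0.059  0.071 ]
 [0.5288 0.059  0.071 ]
 [0.5652 0.1096 0.071 ]
 [0.529  0.1097 0.071 ]] [0.54665  0.104025 0.071   ]
cab [[0.5695 0.1153 0.081 ]
 [0.5245 0.1155 0.081 ]
 [0.57   0.1371 0.081 ]
 [0.5245 0.138  0.081 ]]
```

Call:
{"fn": "carry_out", "kwargs": {
  "commands": [0,-0.5,0,0,-1,0.1,-0.95,0,0,-1,0.1,-1,0,0,-1,0.1,-1,0,0,-1,0.1,-1,0,0,-1,0.1,-1,0,0,-1,0.1,-1,0,0,-1,0.11,-1,0,0,-1]
}}

```text
time_s: 32.4
tcp_pos: [0.5739, -0.1332, 0.2462]
eef_rot: [180.0, -0.0, -91.3]
contact_force: [1.5, -0.6, 0.8]
gripper_width: 0.0877
```

Call:
{"fn": "carry_out", "kwargs": {
  "commands": [0,-1,0,0,-1,0,-1,0,0,-1,0,-1,0,0,-1,0,-1,0,0,-1,0,-0.7,-0.2,0,-1,0,-0.25,-0.6,0,-1,0,0,-0.6,0,-1,0,0,0,0,-1]
}}

```text
time_s: 33.2
tcp_pos: [0.5716, -0.329, 0.1862]
eef_rot: [179.6, 0.1, -91.4]
contact_force: [-1.1, 0.8, -0.4]
gripper_width: 0.0875
```

Call:
{"fn": "carry_out", "kwargs": {
  "commands": [0,0,-0.7,0,-1,0,0,-0.9,0,-1,0,0,-0.9,0,-1,0,0,-0.7,0,-1,0,0,-0.4,0,-1,0,0,0,0,-1,0,0,0,0,-1]
}}

```text
time_s: 33.9
tcp_pos: [0.5753, -0.329, 0.0476]
eef_rot: [-180.0, -0.0, -91.2]
contact_force: [-0.3, -1.0, 0.5]
gripper_width: 0.0876
```

Call:
{"fn": "carry_out", "kwargs": {
  "commands": [0,0,-0.075,0,-1,0,0,0,0,1,0,0,0,0,1,0,0,0,0,1,0,0,0,0,1,0,0,0,0,1,0,0,0,0,1,0,0,0.2,0,1]
}}

```text
time_s: 34.7
tcp_pos: [0.5738, -0.3283, 0.0503]
eef_rot: [179.9, 0.0, -91.3]
contact_force: [0.7, -0.4, -1.3]
gripper_width: 0.0461
```

Call:
{"fn": "carry_out", "kwargs": {
  "commands": [0,0,0.6,0,1,0,0,0.9,0,1,0,0,0.8,0,1,0,0.3,0.3,0,1,-0.1,0.6,0,0,1,-0.1,0.9,0,0,1,-0.1,0.9,0,0,1,-0.1,0.9,0,0,1]
}}

```text
time_s: 35.5
tcp_pos: [0.5578, -0.1831, 0.1551]
eef_rot: [180.0, 0.0, -91.3]
contact_force: [0.7, 0.1, -0.8]
gripper_width: 0.046
```

Call:
{"fn": "carry_out", "kwargs": {
  "commands": [-0.1,0.9,0,0,1,-0.1,0.9,0,0,1,-0.1,0.7,0,0,1,-0.1,0.4,0,0,1,0,0.05,-0.5,0,1,0,0,-0.8,0,1,0,0,-0.5,0,1,0,0,0,0,1]
}}

```text
time_s: 36.3
tcp_pos: [0.5401, -0.0666, 0.0806]
eef_rot: [179.7, -0.0, -91.3]
contact_force: [-0.3, -0.4, -0.9]
gripper_width: 0.046
```

Call:
{"fn": "carry_out", "kwargs": {
  "commands": [0,0,-0.3,0,1,0,0,-0.15,0,1,0,0,0,0,1,0,0,0,0,1]
}}

```text
time_s: 36.7
tcp_pos: [0.543, -0.0667, 0.0658]
eef_rot: [-180.0, 0.0, -91.2]
contact_force: [-0.7, -0.2, -1.4]
gripper_width: 0.0458
```

Call:
{"fn": "carry_out", "kwargs": {
  "commands": [0,-0.025,-0.15,0,1,0,0,-0.05,0,1,0,0,-0.025,0,1,0,0,0,0,1]
}}

```text
time_s: 37.1
tcp_pos: [0.5426, -0.0677, 0.0562]
eef_rot: [180.0, -0.0, -91.2]
contact_force: [-0.2, 0.5, -1.2]
gripper_width: 0.0461
```

Call:
{"fn": "carry_out", "kwargs": {
  "commands": [0,0,-0.015,0,1,0,0,-0.01,0,1,0,0,0,0,1]
}}

```text
time_s: 37.4
tcp_pos: [0.5428, -0.0676, 0.0554]
eef_rot: [-180.0, 0.0, -91.2]
contact_force: [-0.1, -0.6, -1.2]
gripper_width: 0.046
```

Call:
{"fn": "carry_out", "kwargs": {
  "commands": [0,0,-0.015,0,1,0,0,-0.01,0,1,0,0,0,0,1]
}}

```text
time_s: 37.7
tcp_pos: [0.5429, -0.0676, 0.0553]
eef_rot: [-180.0, -0.0, -91.2]
contact_force: [-3.1, 0.6, 8.0]
gripper_width: 0.0462
```

Call:
{"fn": "carry_out", "kwargs": {
  "commands": [0,0,0,0,-1,0,0,0,0,-1,0,0,0,0,-1,0,0,0,0,-1,0,0,0.3,0,-1,0,0,0.9,0,-1,0,0,1,0,-1,0,0,1,0,-1]
}}

```text
time_s: 38.5
tcp_pos: [0.5425, -0.0678, 0.1846]
eef_rot: [180.0, -0.0, -91.2]
contact_force: [1.1, 0.6, -0.0]
gripper_width: 0.0872
```

Call:
{"fn": "carry_out", "kwargs": {
  "commands": [0,0.3,0.9,0,-1,0,0.7,0.7,0,-1,0,0.7,0,0,-1,0,0,0,0,-1,0,0,0,0,-1]
}}

```text
time_s: 39.0
tcp_pos: [0.5425, 0.0008, 0.2471]
eef_rot: [-180.0, 0.0, -91.2]
contact_force: [0.2, -0.3, 0.2]
gripper_width: 0.0876
```

Run:
```python
from h import *
c,s=snap('wrist','w6')
print(s['tcp_pos'],s['eef_rot'])
im=cv2.imread('pics/w6.png')
cv2.imwrite('pics/c8.png',cv2.resize(im[60:245,230:410],None,fx=3.2,fy=3.2,interpolation=cv2.INTER_CUBIC))
```

```text
[0.54249688 0.00077669 0.24712007] [-1.79965094e+02  1.47315734e-02 -9.11557133e+01]
```

View pics/c8.png

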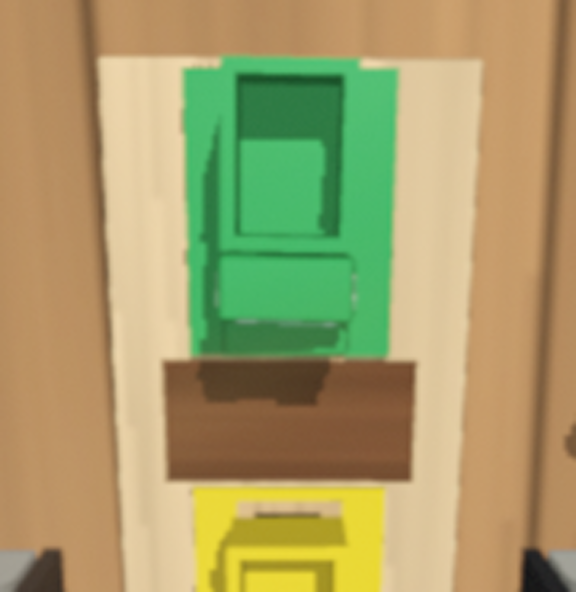

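Run:
```python
from h import *
f=lambda l:[(230+x/3.2,60+y/3.2) for x,y in l]
w=back('w6',f([(184,68),(397,69),(191,355),(387,357)]),.015);print('pad',w,w.mean(0))
w=back('w6',f([(220,57),(360,59),(219,248),(355,252)]),.071);print('bed outer',w)
w=back('w6',f([(237,75),(344,78),(238,235),(341,238)]),.071);print('bed inner',w,w.mean(0)+[0,.0197,0])
w=back('w6',f([(219,252),(354,256),(218,320),(353,324)]),.081);print('cab',w)
```

```text
pad [[ 0.5825 -0.1226  0.015 ]
 [ 0.5004 -0.1206  0.015 ]
 [ 0.5854 -0.011   0.015 ]
 [ 0.5031 -0.0086  0.015 ]] [ 0.54285 -0.0657   0.015  ]
bed outer [[ 0.5645 -0.118   0.071 ]
 [ 0.5189 -0.1165  0.071 ]
 [ 0.5674 -0.0572  0.071 ]
 [ 0.5205 -0.055   0.071 ]]
bed inner [[ 0.5592 -0.1124  0.071 ]
 [ 0.5241 -0.1108  0.071 ]
 [ 0.5607 -0.0614  0.071 ]
 [ 0.5253 -0.0598  0.071 ]] [ 0.542325 -0.0664    0.071   ]
cab [[ 0.5666 -0.0564  0.081 ]
 [ 0.5215 -0.0542  0.081 ]
 [ 0.5679 -0.0337  0.081 ]
 [ 0.5219 -0.0315  0.081 ]]
```

Green sits centred: truck (0.542,-0.066), pad (0.543,-0.066), alignment within about 1°. I'll move the arm clear for a last look.

Call:
{"fn": "carry_out", "kwargs": {
  "commands": [0,-0.5,0,0,-1,0,-1,0,0,-1,0,-1,0,0,-1,0,-1,0,0,-1,0,-1,0,0,-1,0,-1,0,0,-1,0,-1,0,0,-1,0,-1,0,0,-1]
}}

```text
time_s: 39.85
tcp_pos: [0.5417, -0.3022, 0.2461]
eef_rot: [179.9, 0.0, -91.3]
contact_force: [1.0, 1.0, 0.4]
gripper_width: 0.0875
```

Call:
{"fn": "carry_out", "kwargs": {
  "commands": [0,-1,0,0,-1,0,-0.5,0,0,-1,0,0,0,0,-1,0,0,0,0,-1]
}}

```text
time_s: 40.25
tcp_pos: [0.5418, -0.3606, 0.2455]
eef_rot: [179.9, 0.0, -91.4]
contact_force: [-0.1, 0.4, -0.4]
gripper_width: 0.088
```

Run:
```python
from h import *
snap('top','t5');im=cv2.imread('pics/t5.png')
cv2.imwrite('pics/c9.png',cv2.resize(im[110:320,170:400],None,fx=2.8,fy=2.8,interpolation=cv2.INTER_CUBIC))
# expected red bed/cab/wheel outline vs. image
a=np.radians(-27.1);R=np.array([[np.cos(a),-np.sin(a)],[np.sin(a),np.cos(a)]])
P=[list(np.array([.492,.341])+R@np.array(q))+[.06] for q in [(-.05,-.023),(-.05,.023),(.012,.023),(.012,-.023)]]
print((proj('t5',P)-[170,110])*2.8)
```

```text
[[ 80.92 447.16]
 [ 39.48 425.04]
 [ 72.52 367.64]
 [113.4  389.2 ]]
```

View pics/c9.png

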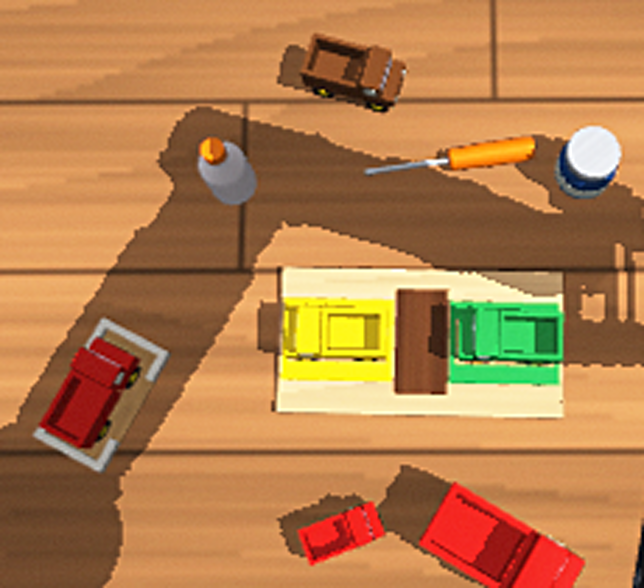

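The last top view shows red in the tray with its bed-rear corners at about (81,447) and (39,425), where a centred truck should be. Yellow at (335,330) and green at (507,332) are parked, and the bystanders look undisturbed.

```bash
python3 -c "
from plant import r
print(r.close_job())"
```

```text
the job is handed in; nothing more can be done
None
```

The job is done and handed in at about 40 s of the 133 s limit. I moved green and then yellow onto the mat, set the middle-sized red truck in the tray, then re-parked yellow and green on their own pads.

The last checks agreed with the plan:

| Truck | Final position | Alignment |
|---|---|---|
| Yellow | within about 1 mm of its pad's centre | within about 0.5° |
| Green | within about 1 mm of its pad's centre | 0.5–1.4° off the pad's line |
| Red | in the tray, bed-rear corners within 1 px of a centred pose | fits the tray's line in that check |

- **Setting down:** each truck touched down at no more than about 12 N and was upright in the last views of it.
- **Other items:** the jar, glue bottle, screwdriver and look-alike trucks look undisturbed in the last top view. I judged that by eye and did not measure it.
- **Disagreement:** the estimates of the green pad's centre differed by up to 3 mm between views. I went by the last wrist view.

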